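# Seat the twist-lock lid and hold it half-way to the click

## Task

Pick the orange tub's own lid out of the chest's pull-out tray, lower it flat onto the orange tub so that its two lugs pass down through the rim notches, and turn it clockwise half-way to the lock (about 45 degrees of the quarter turn), without letting it click. Finish while still gripping the lid at that half-way point, so that I can look round the seal before it is locked: do not let go. Do not shove or tip the tub, and leave the bamboo lid, glass dish, hairbrush and nail clipper where they are.

Things in the scene. Friction and masses are not known exactly. Their poses are not given: they have to be found in the camera images.
- chest: Two-drawer translucent blue plastic chest with a white top, fixed on the table; 280 mm deep (its x), 460 wide (its y), 150 high to the level white top. Origin under its centre; its x points away from the tray, z up.
- tray (a point): Centre of the floor of the chest's small blue tray, which stays run out on the chest's -x side just under the top: 205 mm to -x of the chest's origin and 112 mm above it. Tray 130 mm along x, 360 along y, walls 16 mm high; the white top's edge is 38 mm above this floor. Axes as the chest's.
- tub: Orange plastic tub standing loose on the white top, 100 mm across, 75 high, about 0.45 kg, rubber feet, with set cream-coloured shea butter to 29 mm below the rim. Origin under its centre, z up; its x axis runs through the two notches of the rim. Two white dots on the rim (at +x and -x) mark the notches, two white lines (at +y and -y) the lock.
- tub_mouth (a point): Centre of the tub's mouth, level with the rim top, 75 mm above the tub's origin; axes as the tub's. The rim is a ledge 4 mm thick round a mouth of 31 mm radius. At +x and -x a notch 14 mm wide (along y) cuts through the ledge out to a radius of 46 mm. Below the ledge the lugs have free room.
- tub_lid: The orange tub's lid, loose, about 50 g, lying right way up in the tray. Origin under the centre of its plug, z up. Plug 57 mm across, 10 deep; above it a disc 88 mm across, 4 thick (z = 10 to 14 mm); on the disc a straight grip bar along the lid's x. Half-turn symmetric, as is the tub: either lug may enter either notch.
- lid_bar (a point): Centre of the lid's grip bar, 24 mm above the lid's origin; axes as the lid's. The bar runs along x: 60 mm long, 12 wide (along y), 20 high (10 mm up and down from here).
- lid_lug (a point): Outer end of the lid's +x lug, 38.5 mm from its axis; the other lug is across from it, at -x. Lugs are 10 mm wide, 4 thick (z = 0 to 4 mm of the lid), standing out from the plug's foot right under the ends of the bar, where white pointer lines mark the disc's edge. They clear the underside of the seated ledge by 2 mm.
- lid_seat (a point): Centre of the underside of the lid's disc, 10 mm above the lid's origin; meets tub_mouth when seated. With lugs over the notches the lid drops in until the disc rests on the rim, with about 2 mm play sideways; with lugs on the ledge it stands 10 mm too high. Seen from above it then turns clockwise only (stops block the other way), freely to nearly 60 degrees.
- catch_a (a joint): Sprung catch in the tub, under the ledge near the -y lock line: travel in m, 0 at rest. From about 60 degrees of clockwise lid turn a lug pushes it outward, by 0.001 to 0.003; it snaps back behind the lug (the lock click) at about 90 degrees; a stop ends the turn at about 93.
- catch_b (a joint): The like catch on the +y side.
- dish: Round glass bowl on the white top, 96 mm across, 42 high; origin under its centre. Bystander.
- dish_lid: The glass bowl's bamboo-coloured lid with a black plug, in the tray beside the orange one: disc 88 mm across, bar 52 x 12 x 20 mm, 35 high in all; origin under its centre. It does not fit the tub. Bystander.
- hairbrush: Wooden hairbrush lying bristles up at the back of the white top, 215 mm long, 56 wide, 29 high; origin under its middle. Bystander.
- clipper: Steel nail clipper lying on the white top between tub and bowl, 78 mm long, 13 wide, 11 high; origin under its middle. Bystander.
There are look-alikes about, which are no part of the job. Several things have the shape of the tub_lid; the one meant has the colours described above. There is more than one size of the tub; the one meant has the size given above.

How it is judged:
On the way, in this order (a step that is already met when the one before it is completed fails the run):
1. the orange lid is gripped and lifted clear of the tray (contact force between the fingers and tub_lid above 1 N and z of tub_lid in the frame of chest above 0.15 m), for 0.1 s.
2. the orange lid sits flat on the tub's rim, its lugs let down through the notches (within 17 degrees of their line) (z of lid_seat in the frame of tub_mouth below 0.004 m and horizontal distance between lid_seat and tub_mouth below 0.006 m and angle between the x axis of tub_lid and the x axis of tub, either way round below 0.3 rad), for 0.1 s.
At the end, for the whole second after the job is handed in: The orange lid is flat on the orange tub's rim (within 4 mm, centred within 6 mm, level within 0.08 rad), lugs under the ledge and turned clockwise 32 to 58 degrees from the notches, still gripped with over 2 N; lid and tub are still, the tub upright on the white top (z of lid_seat in the frame of tub_mouth between -0.003 and 0.004 m and horizontal distance between lid_seat and tub_mouth below 0.006 m and angle between the z axis of tub_lid and the z axis of tub, either way round below 0.08 rad and angle between the x axis of tub_lid and the x axis of tub, either way round between 0.56 and 1.01 rad and ((x of lid_lug in the frame of tub_mouth above 0 m and y of lid_lug in the frame of tub_mouth below 0 m) or (x of lid_lug in the frame of tub_mouth below 0 m and y of lid_lug in the frame of tub_mouth above 0 m)) and contact force between the fingers and tub_lid above 2 N and angular speed of tub_lid below 0.15 rad/s and linear speed of tub below 0.02 m/s and angle between tub's own z axis and vertical below 0.06 rad and z of tub in the frame of chest between 0.147 and 0.155 m); the arm keeps its last pose, push and grip.
It fails at once if the lid is turned into the lock: a catch is pushed more than 1.2 mm (value of joint any of catch_a, catch_b above 0.0012 m).
It fails at once if the tub is shoved more than 30 mm or tipped more than 15 degrees (distance of tub from where it was at the start of the episode above 0.03 m or angle between tub's own z axis and vertical above 0.26 rad).
It fails at once if the bamboo lid, glass dish, hairbrush or nail clipper is moved more than 20 mm (distance of any of dish_lid, dish, hairbrush, clipper from where it was at the start of the episode above 0.02 m).
It also fails if it takes over 43 s, if anything falls off the work surface, if the arm or the gripper's body presses on something with over 40 N, if the wrist force passes 120 N, or if a joint passes its speed limit or range.

## Robot

A 6-joint arm with a two-finger parallel gripper is mounted at the origin on the work surface. World frame = base frame: x ahead of the robot, y to its left, z up, the work surface at z = 0. Lengths are in m, angles in rad, forces in N, time in s.
With the tool pointing down it reaches from about 0.4 to 0.925 m from the base axis. Payload 12.5 kg.
Tool frame: the origin (TCP) lies midway between the tips of the shut fingers; the grasp point (between the pads) lies 19 mm behind it (robot.tcp_to_grasp is the distance from the TCP to the grasp point, in m); z points along the fingers, y is the line along which they close (so a half turn about z gives the same grasp; the last joint's range is limited). The gripper opens to 95 mm and grips with 3 to 60 N. Pads are 20 mm wide; open, the fingers measure 119 mm over their backs; the gripper's body (75 mm by 180 mm) begins 59 mm behind the grasp point.
Start: joints at [-1.392, 0.491, 1.559, -0, 1.092, -0.106], TCP at [0.176, -0.6, 0.215] pointing down, gripper open.
Joint ranges: [-3.1, 3.1], [-0.84, 2.19], [0.05, 2.79], [-1.13, 4.28], [0.06, 2.93], [-2.69, 2.69]. Speed limits (rad/s): [2.22, 2.22, 2.79, 3.14, 3.14, 3.14].

## Interface

Orientations are given as a unit quaternion [w, x, y, z].
In Python, from workcell import robot gives the robot as it stands.
- The arm moves only by the shell command python3 -m crank 'ROWS' [OPENING] [FORCE]. ROWS is text: rows parted by semicolons, each of 6 numbers parted by spaces: the shift along the tool's x, y, z in cm, then the turn, a rotation vector about the tool's x, y, z in rad. A call has 1 to 20 rows; each row is the pose to reach, as a shift and turn from the pose commanded when the call began, along the tool's axes at that moment; what a row does not reach only later rows make up. A row lasts 1/12 s, in which the tool goes at most 41.7 mm and 7.16 degrees, less where a joint would pass 70% of its speed; a pose out of reach is approached as far as the arm can. A call with a gripper value outside its range is refused whole. OPENING is the opening, from 0 (shut) to 1 (fully open), set as the call begins (- or left out, the last holds). The fingers move at their own pace and stop on an object; FORCE is the grip in N (left out, the last holds). Time passes only in rows, so rows that repeat a pose let the fingers close. It gives the time, the measured TCP pose, the force, the opening and the grip force at its end, in the units of the state.
- robot.get_state(): the state, without advancing time (a new reading comes with each control period).
- robot.snapshot(name): name is "scene" or "top"; returns a dict with "img" (400x640x3 uint8, red, green, blue), "intrinsics" (3x3 intrinsics, pixels), "dist" ([k1, k2, p1, p2, k3] as OpenCV has them; the pictures are not rectified), "rvec" (rotation vector, rad) and "tvec" (3), from world to camera coordinates, as OpenCV has them. Camera axes: x right, y down, z forward; pixel columns grow to the right and rows downward; lengths in m; the calibration is good to about 2 mm. A picture is of the moment at which its call begins. There is no depth.
- robot.hand_in(): hands the job in; it is judged then, once.
Trained networks look in the newest picture that a camera, given by its name, has taken for a name from the list of things; names that differ only in an ending like _2 or _b are one class to them, and where a whole thing is asked for, a point or a joint stands for the part that bears it (a point fixed in the world has none). Each returns a list of dicts, best first, with "p" (0 to 1); they miss things now and then, are a little off and sometimes report something else, mostly with a low value. They report only what shows in the picture. A call takes as long as a camera call. They do not tell look-alikes from the thing itself.
- robot.find_in(camera, name): "extent" ([centre column, centre row, width, height] as shares, 0 to 1, of the picture: columns of its width, rows of its height, round what is visible of it).
- robot.cut_out(camera, name): "region" (400x640 bool, what is visible of it) and "extent" ([centre column, centre row, width, height] as shares, 0 to 1, of the picture: columns of its width, rows of its height, round what is visible of it).
- robot.mark_of(camera, name): "at" ([column, row] as shares, 0 to 1, of the picture: columns of its width, rows of its height: a listed point, or the origin of a listed thing).
The state is a dict: "time_s": time; "joint_positions": joint angles; "joint_velocities": joint speeds; "tau": joint torques, N m; "ee_pos": TCP position; "orientation": TCP orientation; "contact_force": force on the tool from outside, world axes, zero at the start; "wrist_torque": the same for the moment, N m; "gripper_width": finger opening in m; "finger_force": force on a finger pad.
Only numpy, scipy, OpenCV 4.12 (cv2) and the standard library are available. Lean on these libraries where they do the work, as an engineer would, in place of code of your own. Each camera call takes 0.05 s, during which the arm holds its last target. There are 200 camera calls.

## Working session

There is one attempt and no reset: what is moved stays moved. The work goes in short steps, Python scripts to look and compute and a shell command to move; the robot and the scene stay as the last step left them, time stands still between calls to the robot, and variables do not carry over. Pictures are saved under pics/ and viewed, at most 10 in all, crops included, and the job is handed in when it is done.

```bash
mkdir -p pics; ls; python3 - <<'E'
from workcell import robot
import cv2
for n in("scene","top"):
    s=robot.snapshot(n); cv2.imwrite(f"pics/{n}0.png",s["img"][:,:,::-1])
    print(n,s["intrinsics"],s["dist"],s["rvec"],s["tvec"])
    for t in("tub_lid","lid_bar","lid_lug","tub","tub_mouth","dish","dish_lid","chest","tray","clipper","hairbrush"):
        print(t,[(round(d["p"],2),round(d["at"][0]*640,1),round(d["at"][1]*400,1)) for d in robot.mark_of(n,t)])
print(robot.get_state())
E
```

```text
pics
scene [[402.45447637   0.         321.38293845]
 [  0.         402.45447637 200.05595671]
 [  0.           0.           1.        ]] [0.02995017 0.         0.         0.         0.        ] [ 1.82945331  1.38011726 -0.73583034] [-0.21038919 -0.16856253  1.24500817]
tub_lid [(0.81, 335.7, 186.4)]
lid_bar [(0.84, 335.8, 173.0), (0.6, 250.9, 225.5)]
lid_lug [(0.73, 349.4, 195.5)]
tub [(0.92, 385.2, 204.6), (0.69, 305.9, 223.8)]
tub_mouth [(0.68, 441.7, 210.6), (0.61, 389.5, 164.4)]
dish [(0.78, 250.3, 226.7)]
dish_lid [(0.57, 234.1, 198.7)]
chest []
tray [(0.98, 294.4, 193.7), (0.73, 239.0, 204.4)]
clipper [(0.72, 306.3, 225.1)]
hairbrush [(0.56, 322.1, 282.0)]
top [[517.98270781   0.         319.76853293]
 [  0.         517.98270781 201.48462818]
 [  0.           0.           1.        ]] [-0.10265888  0.          0.          0.          0.        ] [ 2.12102074 -2.18636139  0.14137654] [0.08734205 0.53462851 1.30857472]
tub_lid [(0.84, 273.2, 291.2), (0.71, 300.8, 235.3), (0.64, 297.3, 234.2)]
lid_bar [(0.78, 295.0, 234.0), (0.74, 273.3, 291.7)]
lid_lug []
tub [(0.7, 221.9, 206.0
[... 333 characters left out ...]
ons': array([-1.39159809e+00,  4.90877215e-01,  1.55891293e+00, -8.20264712e-06,
        1.09170665e+00, -1.05629278e-01]), 'joint_velocities': array([-0.00015516,  0.00028733,  0.00061022, -0.00147427, -0.00023689,
        0.00146549]), 'tau': array([ 2.41103109e-03, -6.12468195e+01, -2.58429301e+01,  6.94915582e-02,
        4.44535946e-02, -1.88880387e-05]), 'ee_pos': array([ 0.17562383, -0.59982665,  0.21467064]), 'orientation': array([ 4.80327870e-05,  9.89876019e-01,  1.41934719e-01, -1.87447171e-06]), 'contact_force': array([-0.83068395, -0.35131776,  0.52240829]), 'wrist_torque': array([-0.00198332,  0.03094494,  0.07341128]), 'finger_force': 0.0, 'gripper_width': 0.09492248652439658}
```

View pics/top0.png

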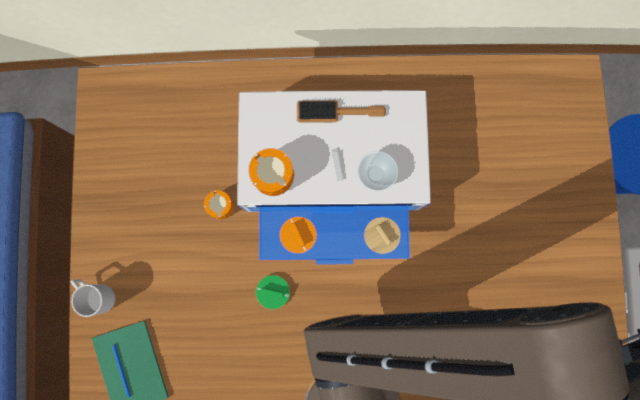

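View pics/scene0.png

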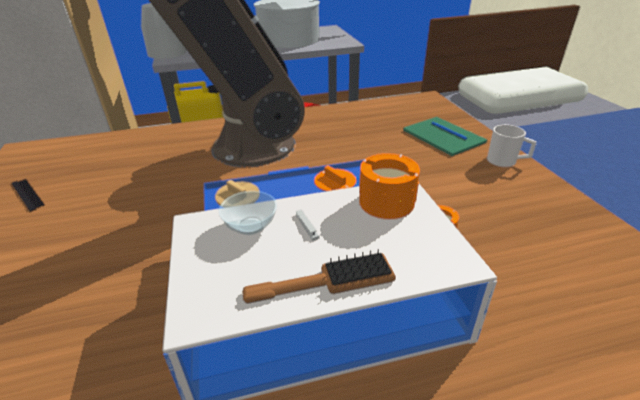

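Top picture: the candidates for the lid are the orange one in the tray (298,235), the green one on the table (273,292) and the bamboo one in the tray (382,235). I choose the orange one. The candidates for the tub are the big orange one on the white top (271,172) and the small one on the table (217,204). I choose the big one. Next are rectified close crops of the two I chose.

```bash
cat > h.py <<'E'
import numpy as np, cv2
from workcell import robot
def cam(n):
    s=robot.snapshot(n); s["R"]=cv2.Rodrigues(np.array(s["rvec"],float))[0]; s["K"]=np.array(s["intrinsics"]);s["D"]=np.array(s["dist"]);s["t"]=np.array(s["tvec"],float).ravel(); return s
def unproj(s,uv,z):
    uv=np.asarray(uv,float).reshape(-1,1,2)
    p=cv2.undistortPoints(uv,s["K"],s["D"]).reshape(-1,2)
    d=np.c_[p,np.ones(len(p))]@s["R"]; c=-s["R"].T@s["t"]
    k=(z-c[2])/d[:,2]; return c+d*k[:,None]
def proj(s,P): return cv2.projectPoints(np.asarray(P,float).reshape(-1,3),np.array(s["rvec"],float),s["t"],s["K"],s["D"])[0].reshape(-1,2)
def ortho(s,cx,cy,z,half=0.07,N=400):
    # image up = +x, image left = +y
    g=(np.arange(N)+.5)/N*2*half-half
    Y,X=np.meshgrid(cy-g,cx-g)
    m=proj(s,np.c_[X.ravel(),Y.ravel(),np.full(X.size,z)]).astype(np.float32).reshape(N,N,2)
    return cv2.remap(s["img"],m,None,cv2.INTER_CUBIC)
E
python3 - <<'E'
from h import *
s=cam("top"); r=cam("scene")
print("cam c",-s["R"].T@s["t"],-r["R"].T@r["t"])
hsv=cv2.cvtColor(s["img"],cv2.COLOR_RGB2HSV)
m=((hsv[...,0]<18)&(hsv[...,1]>200)&(hsv[...,2]>120)).astype(np.uint8)
for nm,(u,v),z in(("tub",(271,172),.225),("lid",(298,235),.126)):
    w=np.zeros_like(m);cv2.circle(w,(u,v),32,1,-1)
    cs=max(cv2.findContours(m*w,cv2.RETR_EXTERNAL,cv2.CHAIN_APPROX_NONE)[0],key=cv2.contourArea).reshape(-1,2)
    P=unproj(s,cs,z)[:,:2]; (c,rad)=cv2.minEnclosingCircle(P.astype(np.float32)); print(nm,c,rad,P.min(0),P.max(0))
for t,z in(("tub_mouth",.225),("lid_bar",.136),("tub_lid",.112),("tub",.15),("dish_lid",.112),("dish",.15),("clipper",.15),("chest",0)):
    for q,n in((s,"top"),(r,"scene")):
        print(t,n,[(round(d["p"],2),unproj(q,np.array(d["at"])*[640,400],z)[0].round(4)) for d in robot.mark_of(n,t)])
cor=np.array([[239,92],[426,92],[430,206],[238,206]]);print(unproj(s,cor,.15))
E
```

```text
cam c [0.36187709 0.07419194 1.3672471 ] [ 1.13162442 -0.0798659   0.57945654]
tub (0.58299720287323, 0.17829933762550354) 0.05267738550901413 [0.53179262 0.13165353] [0.63516817 0.22624378]
lid (0.4471262991428375, 0.12651033699512482) 0.04117788374423981 [0.40708415 0.08715498] [0.48687368 0.16682413]
tub_mouth top [(0.98, array([0.5156, 0.3005, 0.225 ])), (0.71, array([0.582 , 0.1814, 0.225 ]))]
tub_mouth scene [(0.9, array([0.578 , 0.1837, 0.225 ])), (0.71, array([0.7266, 0.1992, 0.225 ])), (0.64, array([0.6119, 0.0134, 0.225 ]))]
lid_bar top [(0.75, array([0.4482, 0.1226, 0.136 ])), (0.69, array([0.3098, 0.1969, 0.136 ]))]
lid_bar scene [(0.7, array([0.4509, 0.1287, 0.136 ]))]
tub_lid top [(0.74, array([0.3077, 0.1884, 0.112 ])), (0.56, array([0.4396, 0.1294, 0.112 ]))]
tub_lid scene [(0.77, array([0.4513, 0.1256, 0.112 ]))]
tub top [(0.72, array([0.5882, 0.1815, 0.15  ])), (0.66, array([0.5192, 0.3052, 0.15  ]))]
tub scene [(0.79, array([0.5903, 0.1773, 0.15  ]))]
dish_lid top [(0.74, array([0.6289, 0.0228, 0.112 ])), (0.62, array([ 0.444 , -0.0772,  0.112 ]))]
dish_lid scene [(0.82, array([ 0.4481, -0.0727,  0.112 ])), (0.31, array([0.447 , 0.1248, 0.112 ]))]
dish top [(0.73, array([ 0.586 , -0.0646,  0.15  ])), (0.28, array([ 0.4443, -0.0789,  0.15  ]))]
dish scene [(0.79, array([ 0.5909, -0.0639,  0.15  ])), (0.26, array([0.6134, 0.028 , 0.15  ]))]
clipper top [(0.76, array([0.6102, 0.0224, 0.15  ]))]
clipper scene [(0.68, array([0.7466, 0.0121, 0.15  ])), (0.65, array([0.6103, 0.0232, 0.15  ]))]
chest top [(0.57, array([0.6552, 0.0432, 0.    ])), (0.54, array([0.7896, 0.0041, 0.    ])), (0.41, array([0.4557, 0.0373, 0.    ]))]
chest scene []
[[ 0.79913172  0.26149232  0.15      ]
 [ 0.78549776 -0.19807118  0.15      ]
 [ 0.50311787 -0.19030884  0.15      ]
 [ 0.5170226   0.26572806  0.15      ]]
```

```bash
python3 - <<'E'
from h import *
s=cam("top"); r=cam("scene")
def pan(q,cx,cy,z,rads):
    o=ortho(q,cx,cy,z,.06,300)[:,:,::-1].copy()
    for R in rads: cv2.circle(o,(150,150),int(R/.06*150),(255,0,0),1)
    cv2.line(o,(150,140),(150,160),(255,0,0),1);cv2.line(o,(140,150),(160,150),(255,0,0),1)
    return o
L=[pan(s,.583,.182,.225,[.05,.031]),pan(s,.446,.1265,.126,[.044])]
M=[pan(r,.583,.182,.225,[.05,.031]),pan(s,.446,.1265,.146,[])]
cv2.imwrite("pics/crop1.png",np.vstack([np.hstack(L),np.hstack(M)]))
E
```

```text
(no output)
```

View pics/crop1.png

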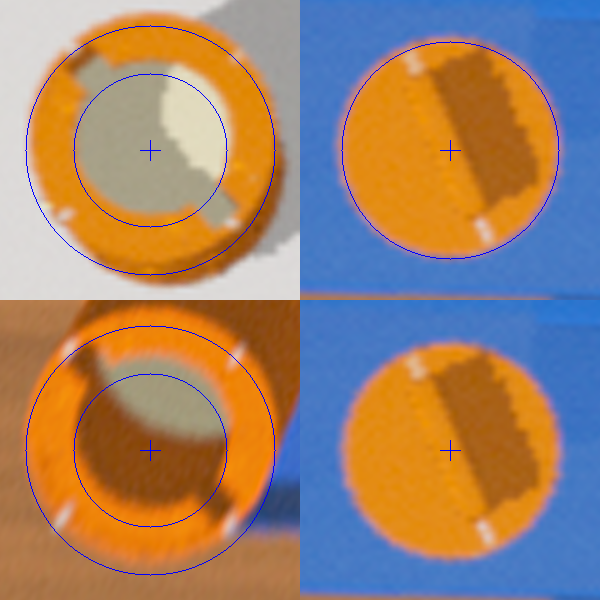

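The crops confirm the choice: an orange lid with its white pointers at about 22.6° (centre ≈ (.447,.127)), and a tub with notches at upper left and lower right. The tub's dots and lines average to a centre of ≈ (.5885,.182), with the notch line at ≈ 43.5°. I'll refine the marks and work out the first move.

```bash
cat >> h.py <<'E'
def marks(s,cx,cy,z,guess,rad=.007,half=.06,N=480,lo=.6):
    o=ortho(s,cx,cy,z,half,N).astype(float); sat=1-o.min(2)/np.maximum(o.max(2),1); 
    g=(np.arange(N)+.5)/N*2*half-half; Y,X=np.meshgrid(cy-g,cx-g); out=[]
    for gx,gy in guess:
        w=np.hypot(X-gx,Y-gy)<rad; k=np.clip(lo-sat,0,None)*w*(o[...,2]>60); out.append([(X*k).sum()/k.sum(),(Y*k).sum()/k.sum()])
    return np.array(out)
def go(x,y,z,yaw_deg):
    st=robot.get_state(); from scipy.spatial.transform import Rotation as Ro
    w,a,b,c=st["orientation"]; R=Ro.from_quat([a,b,c,w]); 
    T=Ro.from_matrix(np.array([[np.cos(q:=np.radians(yaw_deg)),np.sin(q),0],[np.sin(q),-np.cos(q),0],[0,0,-1]]).tolist())
    d=R.inv().apply(np.array([x,y,z])-st["ee_pos"])*100; rv=(R.inv()*T).as_rotvec()
    print("row",d.round(2),rv.round(3),"dist cm",np.linalg.norm(d).round(1),"rows",max(np.linalg.norm(d)/4.17,np.degrees(np.linalg.norm(rv))/7.16).round(1))
E
python3 - <<'E'
from h import *
s=cam("top"); r=cam("scene")
for q in(s,r):
    c=np.array([.5885,.182]); a=np.radians(43.5); R=.0465
    gs=[c+R*np.array([np.cos(a+k*np.pi/2),np.sin(a+k*np.pi/2)]) for k in range(4)]
    m=marks(q,.5885,.182,.225,gs); d=m[0]-m[2]; l=m[1]-m[3]
    print(m.round(4).tolist(),"ctr",(m[0]+m[2])/2,(m[1]+m[3])/2,np.degrees(np.arctan2(d[1],d[0])),np.degrees(np.arctan2(l[1],l[0]))-90,np.hypot(*d),np.hypot(*l))
c=np.array([.4472,.1269]);a=np.radians(22.6);u=np.array([np.cos(a),np.sin(a)])*.0385
m=marks(s,*c,.126,[c+u,c-u]);d=m[0]-m[1];print(m,m.mean(0),np.degrees(np.arctan2(d[1],d[0])),np.hypot(*d))
go(.44,-.25,.30,22.6);go(.447,.127,.25,22.6)
E
```

```text
[[0.6248, 0.2159], [0.5543, 0.2182], [0.5565, 0.1519], [0.6233, 0.1448]] ctr [0.59064918 0.18391945] [0.58880408 0.18151298] 43.15058229934784 43.26154377772929 0.09355197766546475 0.10079546292553213
[[0.6232, 0.2142], [0.5555, 0.2171], [0.5521, 0.148], [0.6209, 0.1473]] ctr [0.58764641 0.18105516] [0.58819566 0.18221222] 42.92414468157441 43.16439025217147 0.0972158080521151 0.09569725238718357
[[0.48461555 0.14261594]
 [0.41114446 0.11165509]] [0.44788    0.12713552] 22.850649413339447 0.07972813768856815
row [ 35.2  -26.14  -8.54] [ 0.    0.   -0.11] dist cm 44.7 rows 10.7
row [ 46.46 -62.13  -3.54] [ 0.    0.   -0.11] dist cm 77.7 rows 18.6
```

```bash
python3 -m crank '35.2 -26.1 -8.5 0 0 -.11;35.2 -26.1 -8.5 0 0 -.11;35.2 -26.1 -8.5 0 0 -.11;35.2 -26.1 -8.5 0 0 -.11;35.2 -26.1 -8.5 0 0 -.11;35.2 -26.1 -8.5 0 0 -.11;35.2 -26.1 -8.5 0 0 -.11;35.2 -26.1 -8.5 0 0 -.11;35.2 -26.1 -8.5 0 0 -.11;35.2 -26.1 -8.5 0 0 -.11;46.5 -62.1 -3.5 0 0 -.11;46.5 -62.1 -3.5 0 0 -.11;46.5 -62.1 -3.5 0 0 -.11;46.5 -62.1 -3.5 0 0 -.11;46.5 -62.1 -3.5 0 0 -.11;46.5 -62.1 -3.5 0 0 -.11;46.5 -62.1 -3.5 0 0 -.11;46.5 -62.1 -3.5 0 0 -.11;46.5 -62.1 -3.5 0 0 -.11;46.5 -62.1 -3.5 0 0 -.11' 0.5
python3 -c "
from h import *
go(.4475,.127,.16,22.8);go(.4475,.127,.1285,22.8)"
```

```text
time_s: 3.97
ee_pos: [0.447, 0.1298, 0.2495]
orientation: [-0.0, 0.98, 0.197, 0.0]
contact_force: [0.1, -0.7, 0.1]
gripper_width: 0.0479
finger_force: 0.0
row [-0.07  0.28  8.95] [-0.    -0.    -0.002] dist cm 9.0 rows 2.1
row [-0.07  0.28 12.1 ] [-0.    -0.    -0.002] dist cm 12.1 rows 2.9
```

```bash
python3 -m crank '0 0 4 0 0 0;0 0 7 0 0 0;0 0 8 0 0 0;0 0 8 0 0 0;0 0 8 0 0 0'
python3 - <<'E'
from h import *
go(.4475,.127,.1285,22.8)
s=cam("top"); cv2.imwrite("pics/b.png",np.hstack([ortho(s,.4475,.127,.146,.06,300),ortho(cam("scene"),.4475,.127,.136,.06,300)])[:,:,::-1])
E
```

```text
time_s: 4.38
ee_pos: [0.4476, 0.1268, 0.1697]
orientation: [0.0, 0.981, 0.196, -0.0]
contact_force: [0.8, 0.3, 0.8]
gripper_width: 0.0478
finger_force: 0.0
row [ 0.   -0.02  4.12] [-0.     0.001 -0.003] dist cm 4.1 rows 1.0
```

View pics/b.png

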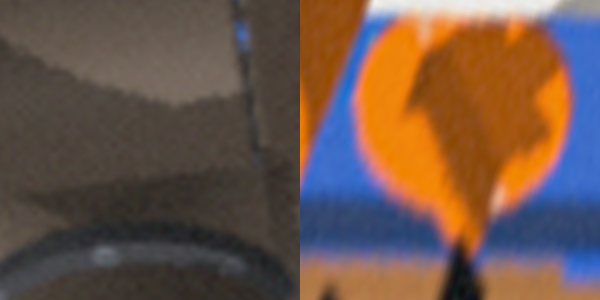

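The arm hides the lid from the top camera. In the scene crop the lid is unmoved, with a finger just in front of it. I go on down.

```bash
python3 -m crank '0 0 2 0 0 0;0 0 3.3 0 0 0;0 0 4 0 0 0;0 0 4.1 0 0 0;0 0 4.1 0 0 0'; python3 -m crank '0 0 0 0 0 0;0 0 0 0 0 0;0 0 0 0 0 0;0 0 0 0 0 0;0 0 0 0 0 0;0 0 0 0 0 0;0 0 0 0 0 0' 0 25
```

```text
time_s: 4.9
ee_pos: [0.4478, 0.1267, 0.1292]
orientation: [0.0, 0.981, 0.196, 0.0]
contact_force: [-0.3, -0.6, 1.2]
gripper_width: 0.0478
finger_force: 0.0
time_s: 5.48
ee_pos: [0.4475, 0.1268, 0.1287]
orientation: [0.0, 0.981, 0.196, 0.0]
contact_force: [-0.4, -0.4, 2.5]
gripper_width: 0.0116
finger_force: 25.0
```

```bash
python3 -m crank '0 0 -1 0 0 0;0 0 -4 0 0 0;0 0 -8 0 0 0;0 0 -12 0 0 0;0 0 -16 0 0 0;0 0 -16 0 0 0;0 0 -16 0 0 0'
python3 -c "
from h import *
go(.5885,.182,.285,43.2)"
```

```text
time_s: 6.07
ee_pos: [0.4478, 0.1269, 0.2902]
orientation: [0.0, 0.981, 0.196, 0.002]
contact_force: [0.5, 0.4, -1.4]
gripper_width: 0.0115
finger_force: 25.0
row [15.1   0.32  0.58] [ 0.002 -0.004 -0.359] dist cm 15.1 rows 3.6
```

```bash
python3 -m crank '3 .1 0 0 0 -.06;6 .1 0 0 0 -.15;9 .2 .2 0 0 -.25;12 .3 .4 0 0 -.33;14 .3 .5 0 0 -.36;15.1 .3 .6 0 0 -.36;15.1 .3 .6 0 0 -.36;15.1 .3 .6 0 0 -.36'
python3 - <<'E'
from h import *
go(.5885,.182,.285,43.2)
st=robot.get_state();x,y,z=st["ee_pos"];print(z)
s=cam("top");r=cam("scene")
zl=z-.0025  # disc top height while held
A=ortho(s,x,y,zl,.06,300);B=ortho(r,x,y,zl,.06,300)
print([(n,t,[(round(d["p"],2),unproj(q,np.array(d["at"])*[640,400],h)[0].round(4)) for d in robot.mark_of(n,t)]) for q,n in((s,"top"),(r,"scene")) for t,h in(("lid_bar",zl+.01),("tub_mouth",.225))])
f=r["img"][60:280,300:520]; f=cv2.resize(f,(600,600),interpolation=cv2.INTER_CUBIC)
cv2.imwrite("pics/c.png",np.hstack([f[:, :500],np.vstack([A,B])])[:,:,::-1])
E
```

```text
time_s: 6.73
ee_pos: [0.5873, 0.182, 0.2805]
orientation: [-0.0, 0.93, 0.368, -0.002]
contact_force: [-0.8, -0.4, -0.4]
gripper_width: 0.0121
finger_force: 25.0
row [ 0.08  0.08 -0.45] [-0.002  0.003  0.001] dist cm 0.5 rows 0.1
0.28046903539959134
[('top', 'lid_bar', []), ('top', 'tub_mouth', [(0.55, array([0.5133, 0.3033, 0.225 ]))]), ('scene', 'lid_bar', [(0.81, array([0.5925, 0.1812, 0.288 ]))]), ('scene', 'tub_mouth', [(0.89, array([0.588 , 0.1805, 0.225 ])), (0.66, array([0.7317, 0.1981, 0.225 ]))])]
```

View pics/c.png

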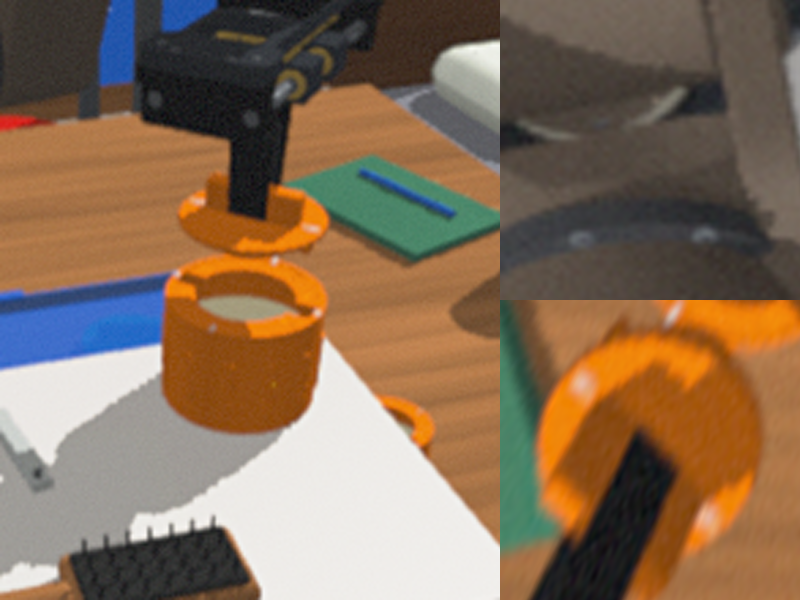

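The lid is held level above the tub, with its bar along the notch line and its pointers at (582,384) and (709,517) in the rectified panel (yaw ≈ 43.7°). I lower it to just above the rim and measure again.

```bash
python3 -m crank '.1 .1 1 0 0 0;.1 .1 2 0 0 0;.1 .1 2.6 0 0 0;.1 .1 2.6 0 0 0;.1 .1 2.6 0 0 0;.1 .1 2.6 0 0 0'
python3 - <<'E'
from h import *
st=robot.get_state();x,y,z=st["ee_pos"];zl=z-.0027;r=cam("scene");print(z)
a=np.radians(43.3);u=np.array([np.cos(a),np.sin(a)])*.040;c=np.array([x,y])
m=marks(r,x,y,zl,[c+u,c-u]);d=m[0]-m[1];print((m-c).round(4),m.mean(0)-c,np.degrees(np.arctan2(d[1],d[0])),np.hypot(*d))
go(.5885,.182,.245,43.2);go(.5885,.182,.230,43.2)
E
```

```text
time_s: 7.53
ee_pos: [0.5895, 0.1821, 0.2566]
orientation: [0.0, 0.93, 0.369, 0.0]
contact_force: [-0.4, 0.2, -0.8]
gripper_width: 0.0119
finger_force: 25.0
0.25664242095808704
[[ 0.0269  0.0261]
 [-0.0275 -0.025 ]] [-0.00026975  0.00053739] 43.20913486067805 0.0746268149930182
row [-0.08 -0.06  1.19] [ 0.    -0.     0.001] dist cm 1.2 rows 0.3
row [-0.08 -0.06  2.69] [ 0.    -0.     0.001] dist cm 2.7 rows 0.6
```

```bash
python3 -m crank '-.1 -.02 .6 0 0 0;-.1 -.02 1.1 0 0 0;-.1 -.02 1.4 0 0 0;-.1 -.02 1.7 0 0 0;-.1 -.02 1.9 0 0 0;-.1 -.02 1.9 0 0 0;-.1 -.02 1.9 0 0 0'
python3 -c "
from h import *
go(.5885,.182,.2315,43.2);print(robot.get_state()['wrist_torque'])"
```

```text
time_s: 8.17
ee_pos: [0.5885, 0.1815, 0.2375]
orientation: [0.0, 0.93, 0.368, -0.0]
contact_force: [-0.6, -0.2, -0.7]
gripper_width: 0.0119
finger_force: 25.0
row [ 0.03 -0.04  0.6 ] [-0.     0.     0.001] dist cm 0.6 rows 0.1
[0.00767474 0.01601894 0.01481905]
```

```bash
python3 -m crank '0 0 .2 0 0 0;0 0 .4 0 0 0;0 0 .55 0 0 0;0 0 .62 0 0 0;0 0 .62 0 0 0;0 0 .62 0 0 0'
python3 -c "
from h import *
go(.5885,.182,.2315,43.2);print(robot.get_state()['wrist_torque'])"
```

```text
time_s: 8.67
ee_pos: [0.5885, 0.1815, 0.2317]
orientation: [0.0, 0.93, 0.369, 0.0]
contact_force: [-0.5, -0.6, 4.9]
gripper_width: 0.012
finger_force: 25.0
row [ 0.03 -0.04  0.02] [ 0.    -0.     0.001] dist cm 0.1 rows 0.0
[-0.09879187  0.28035498  0.00572441]
```

Seated: the height is as expected (.2317), with 5 N of light contact. I now turn clockwise, which is positive about the downward tool z.

```bash
python3 -m crank '0 0 0 0 0 0;0 0 0 0 0 0;0 0 0 0 0 .05;0 0 0 0 0 .1;0 0 0 0 0 .16;0 0 0 0 0 .22;0 0 0 0 0 .28;0 0 0 0 0 .34;0 0 0 0 0 .4;0 0 0 0 0 .4;0 0 0 0 0 .4'
python3 - <<'E'
from h import *
go(.5885,.1815,.2317,43.2-45);print(robot.get_state()['wrist_torque'])
r=cam("scene"); cv2.imwrite("pics/d.png",cv2.resize(r["img"][80:260,300:520],(733,600),interpolation=cv2.INTER_CUBIC)[:,:,::-1])
E
```

```text
time_s: 9.58
ee_pos: [0.5888, 0.1816, 0.2317]
orientation: [0.0, 0.984, 0.177, 0.001]
contact_force: [0.9, -0.6, 5.1]
gripper_width: 0.0116
finger_force: 25.0
row [-0.03 -0.    0.  ] [ 0.    -0.001  0.388] dist cm 0.0 rows 3.1
[ 0.00220608 -0.03388569 -0.13189446]
```

View pics/d.png

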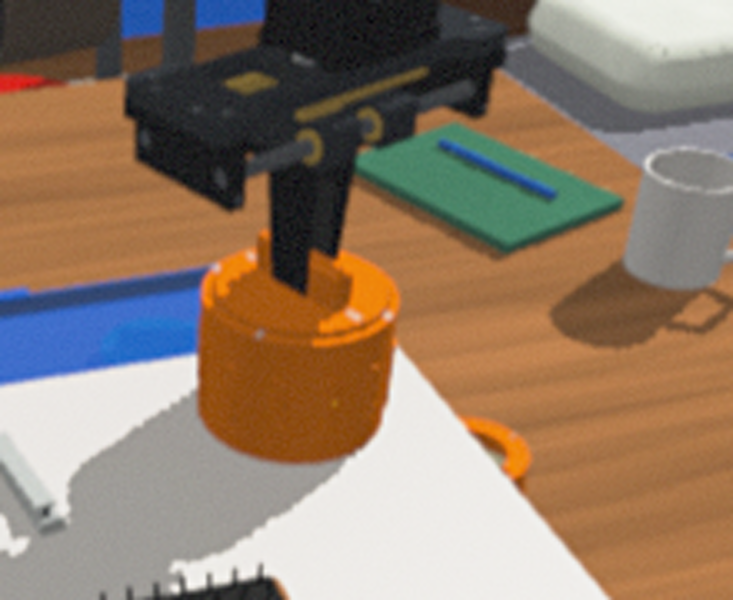

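The lid lies flat on the rim. Its near pointer (352,315) has turned away from the right-hand dot (388,315) towards the left-hand mark (260,333), and the tub has not turned. I do the second half of the turn.

```bash
python3 -m crank '0 0 0 0 0 .05;0 0 0 0 0 .11;0 0 0 0 0 .17;0 0 0 0 0 .23;0 0 0 0 0 .29;0 0 0 0 0 .35;0 0 0 0 0 .38;0 0 0 0 0 .38;0 0 0 0 0 .38;0 0 0 0 0 .38;0 0 0 0 0 .38'
python3 - <<'E'
from h import *
go(.5885,.1815,.2317,43.2-45);print(robot.get_state()['wrist_torque'])
r=cam("scene")
a=np.radians(43.2);c=np.array([.588,.182])
m=marks(r,*c,.225,[c+.0465*np.array([np.cos(a+k*np.pi/2),np.sin(a+k*np.pi/2)]) for k in range(4)])
d=m[0]-m[2];l=m[1]-m[3];print("tub",m.round(4).tolist(),m.mean(0),np.degrees(np.arctan2(d[1],d[0])),np.degrees(np.arctan2(l[1],l[0]))-90)
b=np.radians(-1.8);u=np.array([np.cos(b),np.sin(b)])*.04;n=marks(r,*c,.229,[c+u,c-u]);d=n[0]-n[1];print("lid",n.round(4).tolist(),np.degrees(np.arctan2(d[1],d[0])))
A=cv2.resize(r["img"][110:230,340:460],(500,500),interpolation=cv2.INTER_CUBIC);B=cv2.resize(ortho(r,*c,.227,.06,300),(300,500)[:1]*2)
cv2.imwrite("pics/e.png",np.hstack([A,np.vstack([B,np.zeros((200,300,3),np.uint8)])])[:,:,::-1])
E
```

```text
time_s: 10.55
ee_pos: [0.5888, 0.1816, 0.2317]
orientation: [-0.0, 1.0, -0.011, 0.0]
contact_force: [-0.7, -0.2, 5.5]
gripper_width: 0.0116
finger_force: 25.0
row [-0.03  0.01  0.  ] [-0.    -0.001  0.008] dist cm 0.0 rows 0.1
[ 0.01841902  0.0951355  -0.13178945]
tub [[0.6233, 0.2142], [0.5528, 0.2217], [0.5517, 0.148], [0.6208, 0.1472]] [0.58716246 0.18278336] 42.76634031232787 42.394990061398204
lid [[0.626, 0.1814], [0.5424, 0.1842]] -1.8615225058758462
```

View pics/e.png

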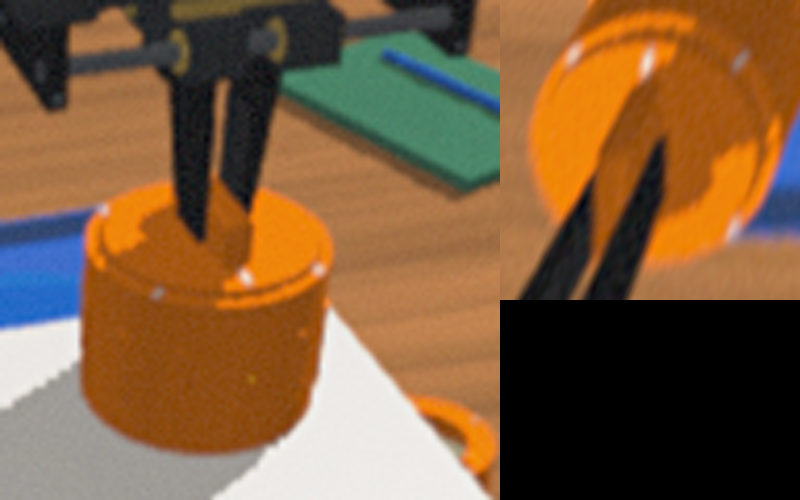

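The near pointer (245,277) sits midway between the dot (318,268) and the line (157,293). The tub is at the same place and angle as before, and the grip is 25 N. I hand it in.

```bash
python3 -c "
from workcell import robot
print(robot.hand_in())"
```

```text
the job is handed in; nothing more can be done
None
```

The orange lid is flat on the orange tub, turned about 45° clockwise and still gripped at 25 N; the tub did not move measurably, nothing in the pictures or contact forces points to a click or a disturbed bystander (catches and bystanders not measured), and the job was handed in without a verdict.

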